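# Scrub the tumbler with the bottle brush

## Task

Take the wooden-handled bottle brush out of its terracotta pot and scrub the inside of the tall blue tumbler: push the bristles right down to the bottom three times, drawing the brush up between the pushes until the bristles show above the rim. Then stand the brush back in its pot, bristles down. Leave the blue tumbler standing where it is, and keep the brush out of the white tumbler and leave that alone.

Things in the scene. Friction and masses are not known exactly. Their poses are not given: they have to be found in the camera images.
- bottle_brush: loose bottle brush, 216 mm long, 0.09 kg, standing upright in the pot with the bristles down. From the bristle end up: white bristle head, a round rigid cylinder 44 mm in diameter from 0 to 64 mm with a flat end; thin steel wire, 7 mm thick, up to 130 mm; round wooden handle, 20 mm in diameter, from 130 to 215 mm, to be gripped from above at about 180 mm. Origin: centre of the flat bristle end; z runs along the brush to the handle (the yaw means nothing).
- brush_pot: round terracotta brush pot, open at the top, 65 mm tall, outer diameter about 82 mm, wall 5 mm (inner diameter 70 mm and more), inner floor 10 mm above the underside, loose, 0.7 kg. The brush stands on its inner floor. Origin: centre of its underside, z up. Pot, blue tumbler and white tumbler swap places from start to start. A wall cupboard hangs over the far right of the worktop (x beyond 0.59, y below -0.06, from 0.52 m up): keep the arm clear of it on the way in.
- blue_tumbler: the tumbler to be scrubbed: blue, with a steel rim line, 120 mm tall, slightly tapered, outer diameter 84 mm at the rim and 74 mm near the foot, wall 3 mm (inner diameter 78 mm at the rim, 68 mm at the bottom), inner floor 6 mm above the underside; stands loose and upright on the worktop, 0.35 kg. Origin: centre of its underside, z up along its axis (the yaw means nothing).
- white_tumbler: the wrong tumbler, a bystander: the same shape in white (light grey in shade), 120 mm tall, slightly tapered, outer diameter 84 mm at the rim and 74 mm near the foot, wall 3 mm (inner diameter 78 mm at the rim, 68 mm at the bottom), inner floor 6 mm above the underside; stands loose and upright on the worktop, 0.35 kg. Origin: centre of its underside, z up along its axis (the yaw means nothing). A small cream mug (83 mm over its handle, 55 mm tall) also stands about.

How it is judged:
On the way, in this order (a step that is already met when the one before it is completed fails the run):
1. first push: the bristle end is inside the blue tumbler, within 20 mm of its inner floor (horizontal distance between bottle_brush and blue_tumbler below 0.03 m and z of bottle_brush in the frame of blue_tumbler below 0.026 m), for 0.05 s.
2. drawn up: the brush is drawn up above the tumbler's axis until its bristle end is at least 49 mm above the inner floor (the bristles show above the rim) (horizontal distance between bottle_brush and blue_tumbler below 0.04 m and z of bottle_brush in the frame of blue_tumbler above 0.055 m), for 0.05 s.
3. second push: the bristle end is inside the blue tumbler, within 20 mm of its inner floor (all of step 1), for 0.05 s.
4. drawn up again: the brush is drawn up above the tumbler's axis until its bristle end is at least 49 mm above the inner floor (the bristles show above the rim) (all of step 2), for 0.05 s.
5. third push: the bristle end is inside the blue tumbler, within 20 mm of its inner floor (all of step 3), for 0.05 s.
At the end, for the whole second after the job is handed in: The brush rests in its pot, bristle end down within 15 mm of the pot's inner floor and within 30 mm of its axis, tilted less than 23 degrees (leaning on the pot's rim is fine); pot upright; blue tumbler upright within 50 mm, white tumbler upright within 30 mm of where it stood (horizontal distance between bottle_brush and brush_pot below 0.03 m and z of bottle_brush in the frame of brush_pot below 0.025 m and angle between bottle_brush's own z axis and vertical below 0.4 rad and linear speed of bottle_brush below 0.03 m/s and angle between each of brush_pot, blue_tumbler, white_tumbler's own z axis and vertical below 0.17 rad and distance of blue_tumbler from where it was at the start of the episode below 0.05 m and distance of white_tumbler from where it was at the start of the episode below 0.03 m); the robot touches nothing.
It fails at once if the blue tumbler is tipped by more than 20 degrees (angle between blue_tumbler's own z axis and vertical above 0.35 rad).
It fails at once if the brush is put into the white tumbler (horizontal distance between bottle_brush and white_tumbler below 0.035 m and z of bottle_brush in the frame of white_tumbler below 0.1 m).
It fails at once if the white tumbler is pushed more than 30 mm or knocked over (distance of white_tumbler from where it was at the start of the episode above 0.03 m).
It also fails if it takes over 61 s, if anything falls off the work surface, if the arm or the gripper's body presses on something with over 40 N, if the wrist force passes 120 N, or if a joint passes its speed limit or range.

## Robot

A 7-joint arm with a two-finger parallel gripper is mounted at the origin on a cart in front of the work surface, level with it; the furniture and walls round the work are solid. World frame = base frame: x ahead of the robot, y to its left, z up, the work surface at z = 0. Lengths are in m, angles in rad, forces in N, time in s.
With the tool pointing down it reaches from about 0.425 to 0.925 m from the base axis. Payload 6.8 kg.
Tool frame: the origin (TCP) lies midway between the tips of the shut fingers; the grasp point (between the pads) lies 19 mm behind it; z points along the fingers, y is the line along which they close (so a half turn about z gives the same grasp; the last joint's range is limited). The gripper opens to 85 mm and grips with 20 to 120 N. Pads are 22 mm wide; open, the fingers measure 114 mm over their backs; the gripper's body (76 mm by 85 mm) begins 54 mm behind the grasp point. The pads swing forward as they close: fully open they stand 13 mm farther back than shut.
Start: joints at [-0.108, 0.477, 0.022, 1.555, -0.011, 1.109, -0.083], TCP at [0.675, 0, 0.231] pointing down, gripper open.
Joint ranges: [-2.96, 2.96], [-0.34, 2.1], [-1.41, 1.46], [0.24, 2.44], [-1.37, 4.51], [0.17, 1.92], [-2.96, 2.96]. Speed limits (rad/s): [2.39, 2.39, 3.14, 3.14, 3.14, 3.14, 3.14].

## Interface

Orientations are given as a unit quaternion [w, x, y, z].
In Python, from station import bot, imaging gives the robot as it stands.
- The arm moves only by the tool move_arm, never from a script. Its argument "commands" is a list that holds one entry, the list of rows, each a list of 7 numbers: the shift along the tool's x, y, z in m, then the turn, a rotation vector about the tool's x, y, z in degrees, then the finger opening in m, from 0 to 0.0854. In form: [[[x, y, z, rx, ry, rz, grip], ...]]. A call has 1 to 20 rows; each row shifts and turns the commanded pose from where the row before left it, along the tool's axes as they then stand; what a row does not reach is not made up. A row lasts 1/8 s, in which the tool goes at most 62.5 mm and 10.7 degrees, less where a joint would pass 70% of its speed; a pose out of reach is approached as far as the arm can. A call is refused whole if a number of a shift passes 0.0625 or a number of a turn 10.7, either way. A call with a gripper value outside its range is refused whole. The fingers move at their own pace and stop on an object; "squeeze" is the grip in N (left out, the last holds). Time passes only in rows, so rows that do not move let the fingers close. It gives the time, the measured TCP pose, the force, the opening and the grip force at its end, in the units of the state.
- bot.get_obs(): the state, without advancing time (a new reading comes with each control period).
- imaging.read_camera(name): name is "scene" or "side" or "wrist"; returns the picture (400x640x3 uint8, red, green, blue); there is no depth.
- imaging.calibration(name): a dict with "intrinsics" (3x3 intrinsics, pixels), "k1" (the pictures are not rectified: a ray, as slopes to the right and down, at radius r is drawn at 1 + k1 r^2 times it, then the intrinsics apply), "extrinsics" (4x4, takes a point from camera to world coordinates); the wrist camera has in their place "mount" (4x4, takes a point from camera to tool coordinates, whose origin is the TCP and whose axes are the flange's). Camera axes: x right, y down, z forward; pixel columns grow to the right and rows downward; lengths in m; the calibration is good to about 2 mm. A picture is of the moment at which its call begins: read the wrist's pose just before it. calibration takes no time and is no camera call.
- bot.hand_in(): hands the job in; it is judged then, once.
The state is a dict: "t": time; "q": joint angles; "joint_vel": joint speeds; "joint_torque": joint torques, N m; "eef_pos": TCP position; "tool_rot": TCP orientation; "contact_force": force on the tool from outside, world axes, zero at the start; "torque": the same for the moment, N m; "gripper_width": opening from 0.0 (shut) to 1.0 (fully open); "grasp_force": force on a finger pad.
Only numpy, scipy, OpenCV 4.12 (cv2) and the standard library are available. Lean on these libraries where they do the work, as an engineer would, in place of code of your own. Each camera call takes 0.05 s, during which the arm holds its last target. There are 200 camera calls.

## Working session

There is one attempt and no reset: what is moved stays moved. The work goes in short steps, Python scripts to look and compute and a tool call to move; the robot and the scene stay as the last step left them, time stands still between calls to the robot, and variables do not carry over. Pictures are saved under pics/ and viewed, at most 10 in all, crops included, and the job is handed in when it is done.

Besides the shell and the picture viewer there is one more tool, called after "Call:" by a JSON object that holds its "api" and its "payload". move_arm: Moves the arm, as the interface text tells. Its arguments: {"type":"object","properties":{"commands":{"type":"array","items":{"type":"array","items":{"type":"array","items":{"type":"number"}}}},"squeeze":{"type":"number"}},"required":["commands"]}

```bash
mkdir -p pics; python3 - <<'E'
from station import bot, imaging
import cv2, numpy as np
o=bot.get_obs(); print(o['t'],o['eef_pos'],o['tool_rot'],o['gripper_width'])
for n in ['scene','side']:
    im=imaging.read_camera(n); cv2.imwrite(f'pics/{n}0.png',im[:,:,::-1])
for n in ['scene','side','wrist']: print(n,imaging.calibration(n))
E
```

```text
0.0 [6.74402402e-01 9.74333669e-06 2.30308378e-01] [-6.02100690e-04  7.07065519e-01  7.07147440e-01 -6.98204993e-04] 0.9999764896075007
scene {'intrinsics': array([[403.33588682,   0.        , 315.11458449],
       [  0.        , 403.33588682, 201.41089873],
       [  0.        ,   0.        ,   1.        ]]), 'k1': -0.032204716901982254, 'extrinsics': array([[-0.7870181 , -0.43599821,  0.43647231,  0.14420826],
       [-0.61681353,  0.56983965, -0.54297683,  0.62278248],
       [-0.01198231, -0.69655462, -0.71740372,  0.64832741],
       [ 0.        ,  0.        ,  0.        ,  1.        ]])}
side {'intrinsics': array([[504.9026969 ,   0.        , 320.43611609],
       [  0.        , 504.9026969 , 198.3939674 ],
       [  0.        ,   0.        ,   1.        ]]), 'k1': -0.06873302711896084, 'extrinsics': array([[-0.93911078, -0.21711483,  0.26633079,  0.29495099],
       [-0.34314712,  0.55216213, -0.75984672,  0.82248457],
       [ 0.01791621, -0.80497089, -0.59304373,  0.5672455 ],
       [ 0.        ,  0.        ,  0.        ,  1.        ]])}
wrist {'intrinsics': array([[337.21751198,   0.        , 322.03998127],
       [  0.        , 337.21751198, 204.64804759],
       [  0.        ,   0.        ,   1.        ]]), 'k1': -0.02551704608318605, 'mount': array([[ 2.34198664e-04, -9.61165422e-01, -2.75972783e-01,
         6.96600649e-02],
       [ 9.99999943e-01,  2.92109345e-04, -1.68736753e-04,
        -5.20406781e-04],
       [ 2.42798162e-04, -2.75972727e-01,  9.61165436e-01,
        -1.43480807e-01],
       [ 0.00000000e+00,  0.00000000e+00,  0.00000000e+00,
         1.00000000e+00]])}
```

View pics/scene0.png

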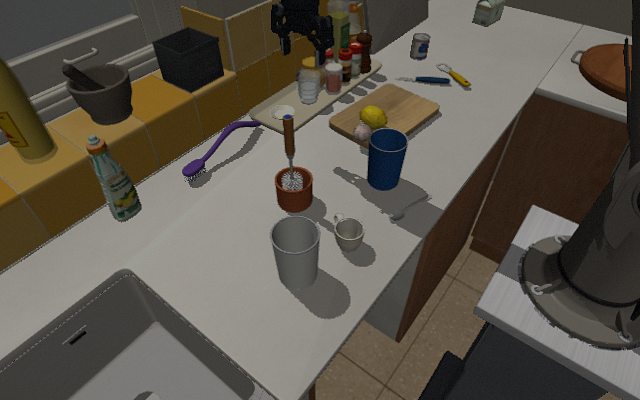

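View pics/side0.png

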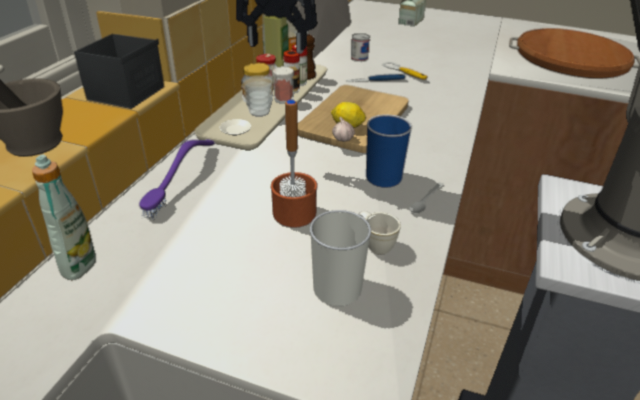

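The scene picture shows the brush top at (288,117), pot rim centre (294,182), blue rim (388,143) and white rim (297,234). In the side picture they are at (291,102), (294,187), (389,126) and (340,230).

```bash
cat > h.py <<'E'
from station import bot, imaging
import cv2, numpy as np
from scipy.spatial.transform import Rotation as R
def pose(o):
    T=np.eye(4); q=o['tool_rot']; T[:3,:3]=R.from_quat([q[1],q[2],q[3],q[0]]).as_matrix(); T[:3,3]=o['eef_pos']; return T
def ext(n,o=None):
    c=imaging.calibration(n); return c['extrinsics'] if n!='wrist' else pose(o)@c['mount']
def plane(n,uv,z,o=None):
    c=imaging.calibration(n); E=ext(n,o); s=np.linalg.solve(c['intrinsics'],[*uv,1])[:2]; p=s.copy()
    for _ in range(10): p=s/(1+c['k1']*(p@p))
    d=E[:3,:3]@[*p,1]; return E[:3,3]+d*(z-E[2,3])/d[2]
def proj(n,P,o=None):
    c=imaging.calibration(n); p=np.linalg.inv(ext(n,o))@[*P,1]; s=p[:2]/p[2]; s=s*(1+c['k1']*(s@s)); return (c['intrinsics']@[*s,1])[:2]
E
python3 - <<'E'
from h import *
for nm,z,a,b in [('brushtop',.225,(288,117),(291,102)),('pot',.065,(294,182),(294,187)),('blue',.12,(388,143),(389,126)),('white',.12,(297,234),(340,230)),('brush150',.14,(290,156),(292,152))]:
    print(nm,plane('scene',a,z).round(3),plane('side',b,z).round(3))
E
```

```text
brushtop [0.575 0.162 0.225] [0.577 0.165 0.225]
pot [0.57  0.163 0.065] [0.574 0.165 0.065]
blue [ 0.449 -0.007  0.12 ] [ 0.455 -0.012  0.12 ]
white [0.443 0.302 0.12 ] [0.445 0.309 0.12 ]
brush150 [0.57 0.17 0.14] [0.574 0.172 0.14 ]
```

Call:
{"api": "move_arm", "payload": {"commands": [[[0.033, -0.02, -0.01, 0, 0, 0, 0.085], [0.033, -0.02, -0.01, 0, 0, 0, 0.085], [0.033, -0.02, -0.01, 0, 0, 0, 0.085], [0.033, -0.02, -0.01, 0, 0, 0, 0.085], [0.032, -0.018, 0, 0, 0, 0, 0.085], [0, 0, 0, 0, 0, 0, 0.085], [0, 0, 0, 0, 0, 0, 0.085]]]}}

```text
t: 0.98
eef_pos: [0.5771, 0.1632, 0.271]
tool_rot: [0.0, 0.707, 0.707, -0.0]
contact_force: [0.1, -0.8, 1.0]
gripper_width: 0.994
grasp_force: 0.0
```

```bash
python3 - <<'E'
from h import *
o=bot.get_obs(); im=imaging.read_camera('wrist'); im=im[:,:,::-1].copy(); cv2.imwrite('pics/w1.png',im)
print(o['t'],o['eef_pos'],o['contact_force'])
for nm,P in [('top',(.576,.164,.225)),('pot',(.572,.164,.065)),('blue',(.452,-.01,.12)),('white',(.444,.305,.12))]: print(nm,proj('wrist',P,o).round())
E
```

```text
0.975 [0.57711857 0.16319062 0.27099205] [ 0.12459724 -0.82308706  0.97831245]
top [321. 228.]
pot [318. 176.]
blue [203. 350.]
white [155.  14.]
```

View pics/w1.png

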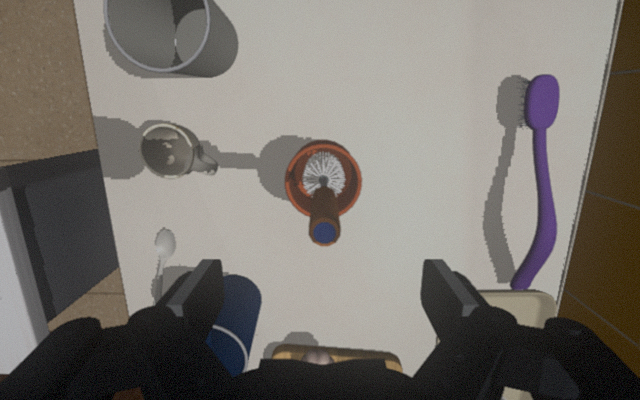

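The brush top is at about (325,233), the pot rim centre at (323,180), and the white rim centre at (158,22). The handle lies between the open fingers.

```bash
python3 - <<'E'
from h import *
o=bot.get_obs()
print(plane('wrist',(325,233),.225,o),plane('wrist',(323,180),.065,o),plane('wrist',(324,200),.145,o),plane('wrist',(158,22),.12,o))
E
```

```text
[0.57863587 0.16016126 0.225     ] [0.57780014 0.15883504 0.065     ] [0.57844642 0.15879651 0.145     ] [0.44649249 0.29899637 0.12      ]
```

Call:
{"api": "move_arm", "payload": {"commands": [[[-0.003, 0.001, 0.03, 0, 0, 0, 0.085], [0, 0, 0.035, 0, 0, 0, 0.085], [0, 0, 0.033, 0, 0, 0, 0.085], [0, 0, 0, 0, 0, 0, 0.085], [0, 0, 0, 0, 0, 0, 0.0], [0, 0, 0, 0, 0, 0, 0.0], [0, 0, 0, 0, 0, 0, 0.0], [0, 0, 0, 0, 0, 0, 0.0], [0, 0, 0, 0, 0, 0, 0.0], [0, 0, 0, 0, 0, 0, 0.0], [0, 0, 0, 0, 0, 0, 0.0], [0, 0, 0, 0, 0, 0, 0.0]]], "squeeze": 60}}

```text
t: 2.52
eef_pos: [0.5787, 0.1613, 0.1743]
tool_rot: [0.0, 0.707, 0.707, 0.001]
contact_force: [-0.3, -0.2, 6.3]
gripper_width: 0.22
grasp_force: 58.7
```

Call:
{"api": "move_arm", "payload": {"commands": [[[0, 0, -0.02, 0, 0, 0, 0], [0, 0, -0.03, 0, 0, 0, 0], [0, 0, -0.03, 0, 0, 0, 0], [0, 0, -0.03, 0, 0, 0, 0], [0, 0, -0.03, 0, 0, 0, 0], [0, 0, -0.02, 0, 0, 0, 0], [-0.015, -0.01, 0, 0, 0, 0, 0], [-0.03, -0.022, 0, 0, 0, 0, 0], [-0.03, -0.022, 0, 0, 0, 0, 0], [-0.03, -0.022, 0, 0, 0, 0, 0], [-0.03, -0.022, 0, 0, 0, 0, 0], [-0.021, -0.018, 0, 0, 0, 0, 0], [-0.015, -0.01, 0, 0, 0, 0, 0], [0, 0, 0, 0, 0, 0, 0], [0, 0, 0, 0, 0, 0, 0], [0, 0, 0, 0, 0, 0, 0]]]}}

```text
t: 4.53
eef_pos: [0.4525, -0.0091, 0.3331]
tool_rot: [-0.0, 0.707, 0.708, -0.0]
contact_force: [0.0, -0.1, -1.1]
gripper_width: 0.216
grasp_force: 58.7
```

```bash
python3 - <<'E'
from h import *
o=bot.get_obs(); im={n:imaging.read_camera(n)[:,:,::-1] for n in ['scene','side','wrist']}
cv2.imwrite('pics/w2.png',im['wrist'])
a=cv2.resize(im['scene'][0:240,270:510],(400,400)); b=cv2.resize(im['side'][0:240,270:510],(400,400)); cv2.imwrite('pics/s2.png',np.hstack([a,b]))
print(o['t'],o['eef_pos'],o['tool_rot'],o['gripper_width'],o['contact_force'])
E
```

```text
4.525 [ 0.45247876 -0.00907043  0.33310464] [-8.38251815e-05  7.06529557e-01  7.07683528e-01 -5.33284955e-05] 0.21590909593774013 [ 0.04843262 -0.13293753 -1.10678935]
```

View pics/s2.png

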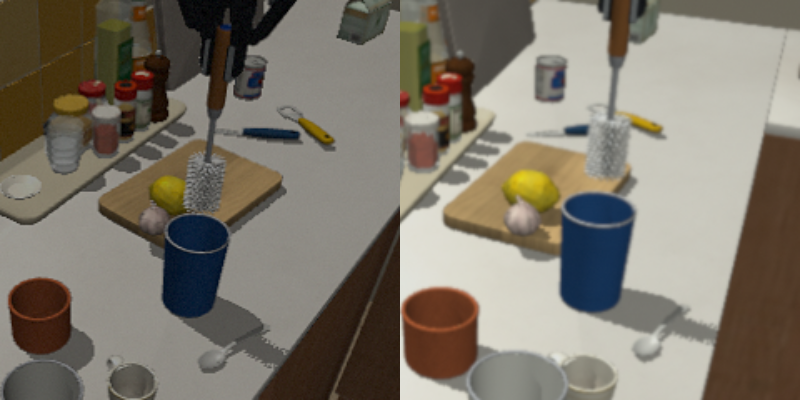

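View pics/w2.png

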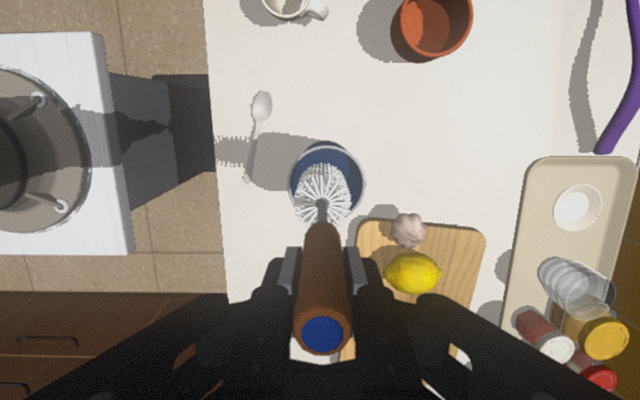

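```bash
python3 - <<'E'
from h import *
o=bot.get_obs()
print('blue',plane('scene',(388,140),.12),plane('side',(388.8,126),.12),plane('wrist',(327.5,178),.12,o))
print('end',plane('scene',(392,122),.169),plane('side',(392.4,103),.169))
print('bristletop',plane('wrist',(322,198),.233,o), plane('wrist',(322,226),.299,o))
for z in (.233,.169): print(proj('wrist',(.4525,-.009,z),o))
# rim / disc outlines to compare
E
```

```text
blue [ 0.45474804 -0.01600776  0.12      ] [ 0.45510155 -0.01178152  0.12      ] [ 0.45752944 -0.01235786  0.12      ]
end [ 0.45057746 -0.01386609  0.169     ] [ 0.45244635 -0.00864105  0.169     ]
bristletop [ 0.45167233 -0.00458096  0.233     ] [ 0.45171154 -0.00319891  0.299     ]
[323.09531171 203.68904133]
[322.92357178 184.95470629]
```

Call:
{"api": "move_arm", "payload": {"commands": [[[-0.003, 0.003, 0, 0, 0, 0, 0], [0, 0, 0.02, 0, 0, 0, 0], [0, 0, 0.025, 0, 0, 0, 0], [0, 0, 0.025, 0, 0, 0, 0], [0, 0, 0.025, 0, 0, 0, 0], [0, 0, 0.025, 0, 0, 0, 0], [0, 0, 0.02, 0, 0, 0, 0], [0, 0, 0.012, 0, 0, 0, 0], [0, 0, 0, 0, 0, 0, 0], [0, 0, 0, 0, 0, 0, 0], [0, 0, 0, 0, 0, 0, 0]]]}}

```text
t: 6.05
eef_pos: [0.4556, -0.013, 0.1821]
tool_rot: [0.0, 0.707, 0.707, 0.001]
contact_force: [-0.2, 0.2, -1.9]
gripper_width: 0.22
grasp_force: 58.8
```

```bash
python3 - <<'E'
from h import *
o=bot.get_obs(); im={n:imaging.read_camera(n)[:,:,::-1] for n in ['scene','side']}
a=cv2.resize(im['scene'][0:240,270:510],(400,400)); b=cv2.resize(im['side'][0:240,270:510],(400,400)); cv2.imwrite('pics/s3.png',np.hstack([a,b]))
E
```

```text
(no output)
```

View pics/s3.png

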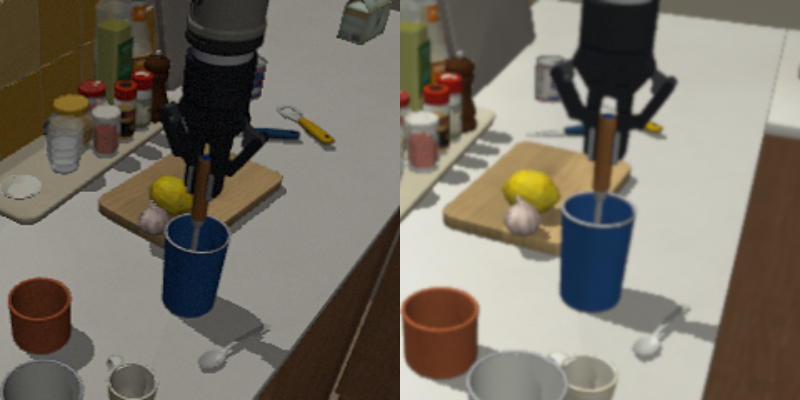

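The brush is inside the blue tumbler (wire through the rim centre, at about (203,232) in the left crop). I'll go down a little further to feel for the floor.

Call:
{"api": "move_arm", "payload": {"commands": [[[0, 0, 0.004, 0, 0, 0, 0], [0, 0, 0.004, 0, 0, 0, 0], [0, 0, 0.003, 0, 0, 0, 0], [0, 0, 0, 0, 0, 0, 0], [0, 0, 0, 0, 0, 0, 0]]]}}

```text
t: 6.78
eef_pos: [0.4552, -0.013, 0.1703]
tool_rot: [0.0, 0.707, 0.707, 0.0]
contact_force: [-0.1, -0.2, -0.3]
gripper_width: 0.222
grasp_force: 58.9
```

Call:
{"api": "move_arm", "payload": {"commands": [[[0, 0, -0.02, 0, 0, 0, 0], [0, 0, -0.025, 0, 0, 0, 0], [0, 0, -0.025, 0, 0, 0, 0], [0, 0, 0, 0, 0, 0, 0], [0, 0, 0, 0, 0, 0, 0], [0, 0, 0.02, 0, 0, 0, 0], [0, 0, 0.025, 0, 0, 0, 0], [0, 0, 0.022, 0, 0, 0, 0], [0, 0, 0, 0, 0, 0, 0], [0, 0, 0, 0, 0, 0, 0]]]}}

```text
t: 8.02
eef_pos: [0.4548, -0.013, 0.1733]
tool_rot: [-0.0, 0.707, 0.707, -0.0]
contact_force: [0.1, 0.1, -0.2]
gripper_width: 0.218
grasp_force: 59.0
```

Call:
{"api": "move_arm", "payload": {"commands": [[[0, 0, -0.02, 0, 0, 0, 0], [0, 0, -0.025, 0, 0, 0, 0], [0, 0, -0.025, 0, 0, 0, 0], [0, 0, 0, 0, 0, 0, 0], [0, 0, 0, 0, 0, 0, 0], [0, 0, 0.02, 0, 0, 0, 0], [0, 0, 0.025, 0, 0, 0, 0], [0, 0, 0.025, 0, 0, 0, 0], [0, 0, 0, 0, 0, 0, 0], [0, 0, 0, 0, 0, 0, 0], [0, 0, 0, 0, 0, 0, 0]]]}}

```text
t: 9.4
eef_pos: [0.4555, -0.013, 0.174]
tool_rot: [0.0, 0.707, 0.707, 0.0]
contact_force: [-0.8, -0.4, -1.0]
gripper_width: 0.218
grasp_force: 59.0
```

Call:
{"api": "move_arm", "payload": {"commands": [[[0, 0, -0.02, 0, 0, 0, 0], [0, 0, -0.03, 0, 0, 0, 0], [0, 0, -0.03, 0, 0, 0, 0], [0, 0, -0.03, 0, 0, 0, 0], [0, 0, -0.03, 0, 0, 0, 0], [0, 0, -0.02, 0, 0, 0, 0], [0.014, 0.01, 0, 0, 0, 0, 0], [0.03, 0.021, 0, 0, 0, 0, 0], [0.03, 0.021, 0, 0, 0, 0, 0], [0.03, 0.021, 0, 0, 0, 0, 0], [0.03, 0.021, 0, 0, 0, 0, 0], [0.025, 0.018, 0, 0, 0, 0, 0], [0.015, 0.01, 0, 0, 0, 0, 0], [0, 0, 0.03, 0, 0, 0, 0], [0, 0, 0.03, 0, 0, 0, 0], [0, 0, 0, 0, 0, 0, 0], [0, 0, 0, 0, 0, 0, 0]]]}}

```text
t: 11.52
eef_pos: [0.5775, 0.1612, 0.2743]
tool_rot: [0.0, 0.707, 0.707, 0.001]
contact_force: [0.6, 0.0, -0.2]
gripper_width: 0.218
grasp_force: 58.9
```

```bash
python3 - <<'E'
from h import *
o=bot.get_obs(); im={n:imaging.read_camera(n)[:,:,::-1] for n in ['scene','side']}
a=cv2.resize(im['scene'][60:260,190:390],(400,400)); b=cv2.resize(im['side'][60:260,190:390],(400,400)); cv2.imwrite('pics/s4.png',np.hstack([a,b]))
print(o['eef_pos'])
E
```

```text
[0.57750196 0.16118629 0.27427777]
```

View pics/s4.png

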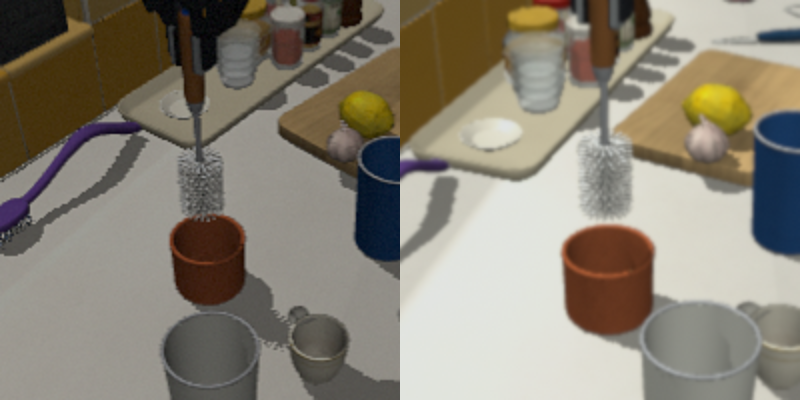

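```bash
python3 - <<'E'
from h import *
print(plane('scene',(294,179),.065),plane('side',(294,185.5),.065))
print(plane('scene',(291,166),.110),plane('side',(292,165.5),.110))
E
```

```text
[0.57599266 0.15620963 0.065     ] [0.57615902 0.16033933 0.065     ]
[0.57275744 0.16606761 0.11      ] [0.57643288 0.16690301 0.11      ]
```

Call:
{"api": "move_arm", "payload": {"commands": [[[-0.004, 0.001, 0, 0, 0, 0, 0], [0, 0, 0.02, 0, 0, 0, 0], [0, 0, 0.02, 0, 0, 0, 0], [0, 0, 0.02, 0, 0, 0, 0], [0, 0, 0.02, 0, 0, 0, 0], [0, 0, 0.01, 0, 0, 0, 0], [0, 0, 0.008, 0, 0, 0, 0], [0, 0, 0, 0, 0, 0, 0], [0, 0, 0, 0, 0, 0, 0]]]}}

```text
t: 12.75
eef_pos: [0.5785, 0.1571, 0.176]
tool_rot: [0.0, 0.707, 0.707, 0.001]
contact_force: [0.5, 0.7, -1.2]
gripper_width: 0.214
grasp_force: 59.0
```

Call:
{"api": "move_arm", "payload": {"commands": [[[0, 0, 0.003, 0, 0, 0, 0], [0, 0, 0, 0, 0, 0, 0], [0, 0, 0, 0, 0, 0, 0.03], [0, 0, 0, 0, 0, 0, 0.06], [0, 0, 0, 0, 0, 0, 0.085], [0, 0, 0, 0, 0, 0, 0.085], [0, 0, 0, 0, 0, 0, 0.085], [0, 0, 0, 0, 0, 0, 0.085], [0, 0, 0, 0, 0, 0, 0.085], [0, 0, 0, 0, 0, 0, 0.085], [0, 0, -0.02, 0, 0, 0, 0.085], [0, 0, -0.03, 0, 0, 0, 0.085], [0, 0, -0.04, 0, 0, 0, 0.085], [0, 0, -0.04, 0, 0, 0, 0.085], [0, 0, 0, 0, 0, 0, 0.085], [0, 0, 0, 0, 0, 0, 0.085], [0, 0, 0, 0, 0, 0, 0.085]]]}}

```text
t: 14.88
eef_pos: [0.5773, 0.1567, 0.3008]
tool_rot: [-0.001, 0.707, 0.707, -0.001]
contact_force: [0.7, -0.3, -0.6]
gripper_width: 0.997
grasp_force: 0.0
```

```bash
python3 - <<'E'
from h import *
o=bot.get_obs(); im={n:imaging.read_camera(n)[:,:,::-1] for n in ['scene','side']}
a=cv2.resize(im['scene'][60:310,190:440],(400,400)); b=cv2.resize(im['side'][60:310,190:440],(400,400)); cv2.imwrite('pics/s5.png',np.hstack([a,b]))
E
```

```text
(no output)
```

View pics/s5.png

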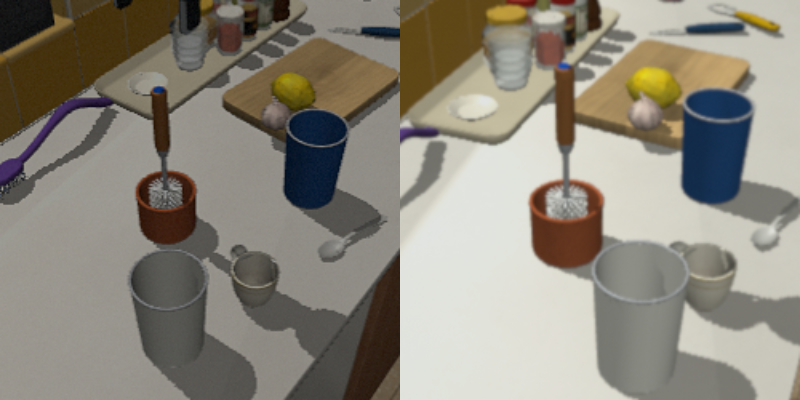

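The brush stands upright in its pot (handle top at (158,90) in the left crop). Both tumblers are where they started and the gripper is clear.

```bash
python3 -c "
from station import bot
print(bot.hand_in())"
```

```text
the job is handed in; nothing more can be done
None
```

I scrubbed the blue tumbler with three full pushes, stood the brush back in its pot bristles down with both tumblers where they started, and handed the job in; no verdict came back.

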